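Load the autosampler rack in reverse order

ROBOT

A 7-joint arm with a two-finger parallel gripper is mounted at the origin on the work surface. World frame = base frame: x ahead of the robot, y to its left, z up, the work surface at z = 0. Lengths are in m, angles in rad, forces in N, time in s.
With the tool pointing down it reaches from about 0.35 to 0.9 m from the base axis. Payload 8.1 kg.
Tool frame: the origin (TCP) lies at the centre of the arm's flange, where the gripper is bolted on; the fingertips stand 178 mm ahead of it and the grasp point (between the pads) lies 159 mm ahead of it; z points along the fingers, y is the line along which they close (so a half turn about z gives the same grasp; the last joint's range is limited). The gripper opens to 92 mm and grips with 3 to 60 N. Pads are 19 mm wide; open, the fingers measure 130 mm over their backs; the gripper's body (75 mm by 190 mm) begins 47 mm behind the grasp point.
Start: joints at [-1.325, 0.434, 0.025, 1.573, -0.012, 1.134, -0.075], TCP at [0.214, 0.587, 0.405] pointing down, gripper open.
Joint ranges: [-2.62, 2.62], [-0.44, 2.09], [-1.27, 1.32], [0.08, 2.57], [-1.32, 4.46], [0.12, 2], [-2.74, 2.74]. Speed limits (rad/s): [2.22, 2.22, 3.01, 3.01, 3.14, 3.14, 3.14].

INTERFACE

Orientations are given as a rotation vector (axis times angle).
In Python, from cell import arm gives the robot as it stands. The module is installed in compiled form; this text tells all that it offers.
- The arm moves only by the shell command python3 -m inch 'ROWS' [FORCE]. ROWS is text: rows parted by semicolons, each of 5 numbers parted by spaces: the shift along the tool's x, y, z in m, then the turn about the tool's z in rad, then the finger opening in m, from 0 to 0.0918. In form: x y z roll fingers; .... A call has 1 to 5 rows; each row is the pose to reach, as a shift and turn from the pose commanded when the call began, along the tool's axes at that moment; what a row does not reach only later rows make up. A row lasts 1/10 s, in which the tool goes at most 50 mm and 8.59 degrees, less where a joint would pass 70% of its speed; a pose out of reach is approached as far as the arm can. A call with a gripper value outside its range is refused whole. The fingers move at their own pace and stop on an object; FORCE is the grip in N (left out, the last holds). Time passes only in rows, so rows that repeat a pose let the fingers close. It gives the time, the measured TCP pose, the force, the opening and the grip force at its end, in the units of the state.
- arm.observe(): the state, without advancing time (a new reading comes with each control period).
- arm.get_image(name): name is "scene" or "top"; returns the picture (384x512x3 uint8, red, green, blue); there is no depth.
- arm.get_calibration(name): a dict with "intrinsics" (3x3 intrinsics, pixels), "pose" (4x4, takes a point from camera to world coordinates). Camera axes: x right, y up, looking along -z (the intrinsics and any distortion apply to the point x, -y, -z); pixel columns grow to the right and rows downward; lengths in m; the calibration is good to about 2 mm. A picture is of the moment at which its call begins. get_calibration takes no time and is no camera call.
- arm.sign_off(): hands the job in; it is judged then, once.
Trained networks look in the newest picture that a camera, given by its name, has taken for a name from the list of things; names that differ only in an ending like _2 or _b are one class to them, and where a whole thing is asked for, a point or a joint stands for the part that bears it (a point fixed in the world has none). Each returns a list of dicts, best first, with "conf" (0 to 1); they miss things now and then, are a little off and sometimes report something else, mostly with a low value. They report only what shows in the picture. A call takes as long as a camera call. They do not tell look-alikes from the thing itself.
- arm.look_for(camera, query): "point" ([row, column] in pixels, amid what is visible of it).
- arm.silhouettes(camera, query): "region" (384x512 bool, what is visible of it) and "point" ([row, column] in pixels, amid what is visible of it).
- arm.place_of(camera, query): "point" ([row, column] in pixels: a listed point, or the origin of a listed thing).
The state is a dict: "clock": time; "joints": joint angles; "dq": joint speeds; "joint_efforts": joint torques, N m; "position": TCP position; "ee_rot": TCP orientation; "force": force on the tool from outside, world axes, zero at the start; "ft_torque": the same for the moment, N m; "width": opening from 0.0 (shut) to 1.0 (fully open); "gripper_force": force on a finger pad.
Only numpy, scipy, OpenCV 4.12 (cv2) and the standard library are available. Lean on these libraries where they do the work, as an engineer would, in place of code of your own. Each camera call takes 0.05 s, during which the arm holds its last target. There are 200 camera calls.

TASK

The last sample prepared has to be measured first: move all four capped sample bottles from the preparation tray into the four compartments of the white autosampler rack in reverse order, so that the bottle that stood nearest the purple end of the preparation tray goes to the compartment farthest from the purple end of the autosampler rack, and so on along the row, one bottle to a compartment. Keep the bottles upright, set each down gently on its compartment's floor without dropping or slamming it, and let go of them all; the coloured holders stay behind and show where each bottle stood.

Things in the scene. Friction and masses are not known exactly. Their poses are not given: they have to be found in the camera images.
- prep_tray: Preparation tray: fixed bare-aluminium plate, 66 x 246 x 5 mm, with a purple block (66 x 24 x 28 mm high) at its +y end. Origin on the bench under the middle of the plate (block not counted); y along the row towards the block (robot's left), z up. Four places at x = 0, y = 90 (next to the block), 30, -30, -90 mm. Stands left or right, turned up to 20 degrees.
- sampler_rack: Autosampler rack: fixed, white, 66 x 246 x 28 mm high, purple block (66 x 24 x 28 mm) at its +y end. Row of four open compartments, 54 x 54 mm inside, 6 mm walls, grey floor 5 mm above the origin, centres at x = 0, y = 90 (next to the block), 30, -30, -90 mm. Empty at start. Origin on the bench under the middle of the row; y towards the block (robot's left), z up. Turned up to 20 degrees.
- red_holder: Red open square holder, 56 x 56 mm outside, 22 mm high, 3 mm walls, 50 mm square inside, inner floor 3 mm above its origin. Fixed in one of the four places of the preparation tray; it marks where the red-capped bottle stood and stays there. Origin at the centre of its underside (5 mm above the bench), axes as the tray's.
- yellow_holder: Yellow open square holder, 56 x 56 mm outside, 22 mm high, 3 mm walls, 50 mm square inside, inner floor 3 mm above its origin. Fixed in one of the four places of the preparation tray; it marks where the yellow-capped bottle stood and stays there. Origin at the centre of its underside (5 mm above the bench), axes as the tray's.
- green_holder: Green open square holder, 56 x 56 mm outside, 22 mm high, 3 mm walls, 50 mm square inside, inner floor 3 mm above its origin. Fixed in one of the four places of the preparation tray; it marks where the green-capped bottle stood and stays there. Origin at the centre of its underside (5 mm above the bench), axes as the tray's.
- blue_holder: Blue open square holder, 56 x 56 mm outside, 22 mm high, 3 mm walls, 50 mm square inside, inner floor 3 mm above its origin. Fixed in one of the four places of the preparation tray; it marks where the blue-capped bottle stood and stays there. Origin at the centre of its underside (5 mm above the bench), axes as the tray's.
- red_bottle: White plastic sample bottle with a red screw cap (closed, never unscrews), about 90 g, standing loose in the red holder. Body 36 mm diameter up to 55 mm height, tapering shoulder, ribbed cap about 33 mm diameter from 66 to 90 mm height (the top). Origin at the centre of its foot, z up. It can be gripped by the cap from above with 15 N.
- yellow_bottle: White plastic sample bottle with a yellow screw cap (closed, never unscrews), about 90 g, standing loose in the yellow holder. Body 36 mm diameter up to 55 mm height, tapering shoulder, ribbed cap about 33 mm diameter from 66 to 90 mm height (the top). Origin at the centre of its foot, z up. It can be gripped by the cap from above with 15 N.
- green_bottle: White plastic sample bottle with a green screw cap (closed, never unscrews), about 90 g, standing loose in the green holder. Body 36 mm diameter up to 55 mm height, tapering shoulder, ribbed cap about 33 mm diameter from 66 to 90 mm height (the top). Origin at the centre of its foot, z up. It can be gripped by the cap from above with 15 N.
- blue_bottle: White plastic sample bottle with a blue screw cap (closed, never unscrews), about 90 g, standing loose in the blue holder. Body 36 mm diameter up to 55 mm height, tapering shoulder, ribbed cap about 33 mm diameter from 66 to 90 mm height (the top). Origin at the centre of its foot, z up. It can be gripped by the cap from above with 15 N.
There are look-alikes about, which are no part of the job. What is shaped like the yellow_bottle but brown or turquoise is not meant. Leave any pink or turquoise look-alike of the red_bottle alone.

How it is judged:
By the outcome, as a careful person would: the job done as asked, in the order asked, and still so for the second after the job is handed in, with the robot touching nothing.
It also fails if it takes over 112 s, if anything falls off the work surface, if the arm or the gripper's body presses on something with over 40 N, if the wrist force passes 120 N, or if a joint passes its speed limit or range.

## Working session

There is one attempt and no reset: what is moved stays moved. The work goes in short steps, Python scripts to look and compute and a shell command to move; the robot and the scene stay as the last step left them, time stands still between calls to the robot, and variables do not carry over. Pictures are saved under pics/ and viewed, at most 14 in all, crops included, and the job is handed in when it is done.

```bash
mkdir -p pics; python3 - <<'E'
from cell import arm
import cv2,numpy as np
for n in("scene","top"):
    cv2.imwrite(f"pics/{n}0.png",arm.get_image(n)[:,:,::-1])
    c=arm.get_calibration(n);print(n,c["intrinsics"],c["pose"],c.keys())
    for q in("red_bottle","red_holder","green_holder","sampler_rack","prep_tray"):
        print(q,[(np.round(d["point"]),round(d["conf"],2)) for d in arm.place_of(n,q)])
print(arm.observe())
E
```

```text
scene [[404.09967735   0.         257.59979203]
 [  0.         404.09967735 190.4095753 ]
 [  0.           0.           1.        ]] [[ 0.73760872 -0.51406811  0.4377983   1.00931832]
 [ 0.67509619  0.57427921 -0.46308588 -0.49316025]
 [-0.01336077  0.63713214  0.77063877  0.83771492]
 [ 0.          0.          0.          1.        ]] dict_keys(['intrinsics', 'pose'])
red_bottle [(array([243., 214.]), 0.92), (array([267., 254.]), 0.71), (array([206., 186.]), 0.69)]
red_holder [(array([248., 213.]), 0.69), (array([244., 214.]), 0.66)]
green_holder [(array([273., 169.]), 0.63)]
sampler_rack [(array([161., 308.]), 0.92), (array([260., 194.]), 0.74)]
prep_tray [(array([255., 204.]), 0.8)]
top [[418.59875123   0.         252.87201448]
 [  0.         418.59875123 195.34447651]
 [  0.           0.           1.        ]] [[-0.01861456  0.99005741 -0.13942679  0.41385542]
 [-0.99976286 -0.01685523  0.01378858  0.00822437]
 [ 0.01130141  0.13965039  0.99013638  1.07754952]
 [ 0.          0.          0.          1.        ]] dict_keys(['intrinsics', 'pose'])
red_bottle [(array([152., 314.]), 0
[... 276 characters left out ...]
oints': array([-1.32456606,  0.43445887,  0.02500558,  1.57324216, -0.01158467,
        1.13399658, -0.07507867]), 'dq': array([ 3.06974869e-04, -4.24766562e-04,  1.61692493e-03,  1.76013404e-04,
       -1.17554018e-04,  5.24786071e-05, -1.89336964e-04]), 'joint_efforts': array([-1.19228611e-03, -6.67356777e+01,  9.83023457e-01, -3.14702690e+01,
       -6.05953834e-02,  3.28320824e-02,  2.80385729e-05]), 'position': array([0.21365014, 0.58733418, 0.40475114]), 'ee_rot': array([5.45258795e-01, 3.09388130e+00, 5.87046469e-05]), 'force': array([-0.23539706,  0.03103776,  0.38715238]), 'ft_torque': array([-0.03374545,  0.01890012,  0.00700782]), 'gripper_force': 0.0, 'width': 1.0000236013998147}
```

View pics/top0.png

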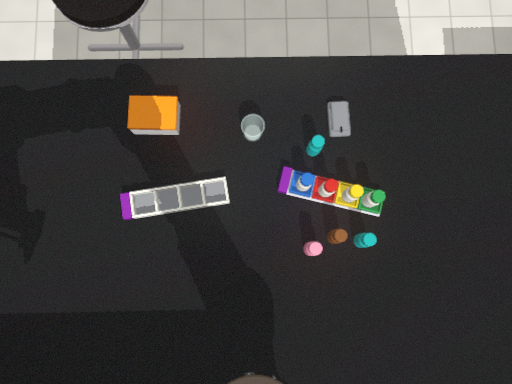

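View pics/scene0.png

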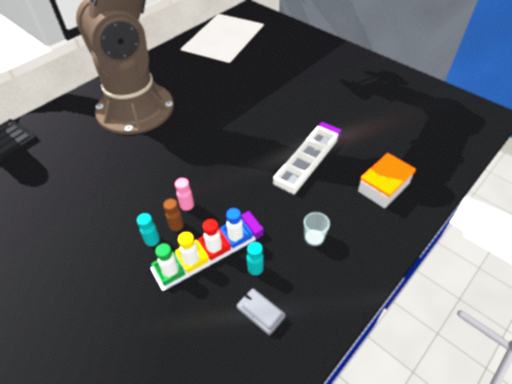

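The row from the purple end is blue, red, yellow, green (top view columns 305, 328, 355, 376). The look-alikes stand outside the tray: turquoise (315,145) and (365,240), pink (313,248) and brown (338,236). The rack is at about (180,197), with its purple end on the left. Next I fit both fixtures by their outlines.

```bash
cat > h.py <<'E'
import cv2,numpy as np
from cell import arm
from scipy.optimize import minimize
C={n:arm.get_calibration(n) for n in("scene","top")}
def proj(n,P):
    T=np.linalg.inv(C[n]["pose"]);q=np.atleast_2d(P)@T[:3,:3].T+T[:3,3]
    K=C[n]["intrinsics"];return np.c_[K[0,2]+K[0,0]*q[:,0]/-q[:,2],K[1,2]+K[1,1]*-q[:,1]/-q[:,2]]
def ray(n,row,col,z):
    K=C[n]["intrinsics"];M=C[n]["pose"]
    d=M[:3,:3]@[(col-K[0,2])/K[0,0],-(row-K[1,2])/K[1,1],-1];o=M[:3,3]
    return o+d*(z-o[2])/d[2]
def box(cx,cy,w,l,z0,z1):return np.array([[cx+a*w/2,cy+b*l/2,z] for a in(-1,1) for b in(-1,1) for z in(z0,z1)])
def W(p,Q):
    c,s=np.cos(p[2]),np.sin(p[2]);return np.c_[p[0]+c*Q[:,0]-s*Q[:,1],p[1]+s*Q[:,0]+c*Q[:,1],Q[:,2]]
def draw(n,p,parts):
    m=np.zeros((384*4,512*4),np.uint8)
    for Q in parts: cv2.fillConvexPoly(m,cv2.convexHull(np.round((proj(n,W(p,Q))+.5)*4).astype(np.int32)),1)
    return m>0
def fit(masks,parts,p0):
    big={n:cv2.resize(m.astype(np.uint8),(2048,1536),interpolation=cv2.INTER_LINEAR)>0 for n,m in masks.items()}
    def f(v):
        p=v*[.01,.01,.1];r=0
        for n,b in big.items():
            d=draw(n,p,parts);r+=1-(d&b).sum()/(d|b).sum()
        return r
    r=minimize(f,np.array(p0)/[.01,.01,.1],method="Nelder-Mead",options=dict(initial_simplex=np.array(p0)/[.01,.01,.1]+np.array([[0,0,0],[1.5,0,0],[0,1.5,0],[0,0,1]])))
    return r.x*[.01,.01,.1],r.fun
E
cat > m.py <<'E'
from h import *
img={n:cv2.imread(f"pics/{n}0.png") for n in C}
rack=[box(0,0,.066,.246,0,.028),box(0,.135,.066,.024,0,.028)]
cyl=np.array([[r*np.cos(t),r*np.sin(t),z] for r,z in((.018,.008),(.018,.063),(.0165,.098)) for t in np.arange(0,6.28,.4)])
tray=[box(0,0,.066,.246,0,.005),box(0,.135,.066,.024,0,.028)]+[box(0,y,.056,.056,.005,.027) for y in(.09,.03,-.03,-.09)]+[cyl+[0,y,0] for y in(.09,.03,-.03,-.09)]
vis=[]
for name,parts,top,sc in(("rack",rack,(197,180),(161,308)),("tray",tray,(193,332),(255,204))):
    masks={}
    for n,pt in(("top",top),("scene",sc)):
        b=(img[n].max(2)>75).astype(np.uint8)
        k,l,st,ce=cv2.connectedComponentsWithStats(b)
        w=l[pt[0]-12:pt[0]+12,pt[1]-12:pt[1]+12];w=w[w>0];masks[n]=cv2.morphologyEx((l==np.bincount(w).argmax()).astype(np.uint8),cv2.MORPH_CLOSE,np.ones((9,9)) if name=="rack" else np.ones((3,3)))
        print(name,n,masks[n].sum())
    p0=ray("top",*top,.02)[:2]
    yaw=.1 if name=="rack" else -.2
    p,f=fit(masks,parts,[*p0,yaw]);print(name,p.round(4),np.degrees(p[2]).round(1),round(f,3))
    for n in C: print(n,fit({n:masks[n]},parts,[*p0,yaw]))
    for n in C:
        img[n][masks[n]>0]=img[n][masks[n]>0]//2+60
        for Q in parts: cv2.polylines(img[n],[cv2.convexHull(np.round(proj(n,W(p,Q))).astype(np.int32))],True,(0,255,255),1)
    for y in(.09,.03,-.03,-.09): print(y,W(p,np.array([[0,y,0]]))[0].round(4))
cv2.imwrite("pics/fit.png",np.vstack([cv2.resize(img["top"][130:260,100:420],(800,325)),cv2.resize(img["scene"][110:300,100:420],(800,475))])[:800].copy()[:, :] if 0 else cv2.resize(np.vstack([img["top"][130:260,100:420],img["scene"][110:300,130:450]]),None,fx=1.8,fy=1.8))
E
python3 m.py
```

```text
rack top 3042
rack scene 2266
rack [0.5624 0.1808 0.1455] 8.3 0.118
scene (array([0.56143066, 0.1814628 , 0.13638159]), np.float64(0.08900654174520461))
top (array([0.56268882, 0.18088837, 0.14679346]), np.float64(0.02669265490356998))
0.09 [0.5493 0.2699 0.    ]
0.03 [0.558  0.2105 0.    ]
-0.03 [0.5667 0.1511 0.    ]
-0.09 [0.5754 0.0918 0.    ]
tray top 2819
tray scene 5502
tray [ 0.569  -0.2196 -0.2589] -14.8 0.302
scene (array([ 0.56998811, -0.21986616, -0.25513728]), np.float64(0.26648745927967743))
top (array([ 0.56906113, -0.21979218, -0.25827019]), np.float64(0.03430866826173806))
0.09 [ 0.592  -0.1326  0.    ]
0.03 [ 0.5767 -0.1906  0.    ]
-0.03 [ 0.5613 -0.2486  0.    ]
-0.09 [ 0.546  -0.3066  0.    ]
```

View pics/fit.png

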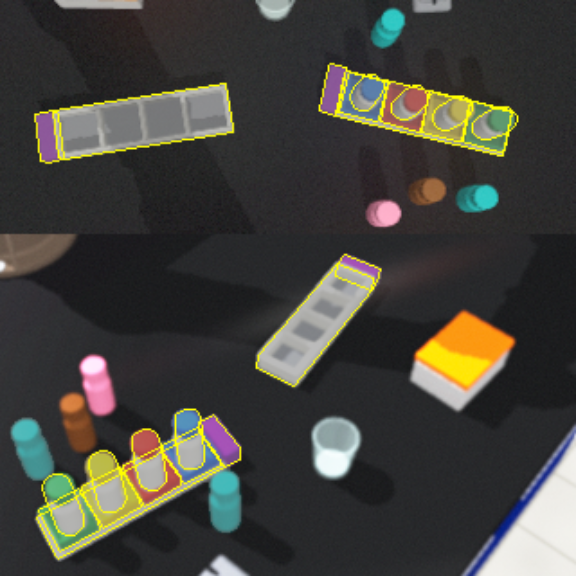

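Both fits line up with the images: yellow outlines on the rack at top-left and on the tray with all four bottles, and IoU error is about 3% in the top view. So I can plan the moves now.

```bash
cat > go.py <<'E'
import sys,numpy as np
from cell import arm
from scipy.spatial.transform import Rotation as R
T=dict(zip("bryg",[(.592,-.1326),(.5767,-.1906),(.5613,-.2486),(.546,-.3066)]))
S=dict(zip("bryg",[(.5754,.0918),(.5667,.1511),(.558,.2105),(.5493,.2699)]))
def rep(k,z):
    o=arm.observe();M=R.from_rotvec(o["ee_rot"]).as_matrix();ps=np.arctan2(M[1,1],M[0,1])
    t=S[k[1]] if k[0]=="S" else T[k[1]]; yt=.1455 if k[0]=="S" else -.2585
    d=M.T@(np.array([*t,z])-o["position"]);r=-((yt-ps+np.pi/2)%np.pi-np.pi/2)
    print(k,z,"shift",d.round(4),"roll",round(r,3),"clock",round(o["clock"],2),"q",o["joints"].round(2),"tilt",M[2].round(3))
for a in sys.argv[1:]:
    k,z=a.split(",");rep(k,float(z))
E
python3 go.py Tb,.375 Tb,.245
```

```text
Tb 0.375 shift [-0.6017 -0.5472  0.0297] roll 1.48 clock 0.6 q [-1.32  0.43  0.03  1.57 -0.01  1.13 -0.08] tilt [-0.  0. -1.]
Tb 0.245 shift [-0.6017 -0.5472  0.1597] roll 1.48 clock 0.6 q [-1.32  0.43  0.03  1.57 -0.01  1.13 -0.08] tilt [-0.  0. -1.]
```

```bash
python3 -m inch '-0.036 -0.033 0 0.09 0.0918; -0.072 -0.066 0 0.18 0.0918; -0.108 -0.099 0 0.27 0.0918; -0.144 -0.132 0 0.36 0.0918; -0.18 -0.165 0 0.45 0.0918' 15; python3 go.py Tb,.375
```

```text
clock: 1.1
position: [0.327, 0.3689, 0.405]
ee_rot: [1.227, 2.892, 0.001]
force: [0.6, 0.1, 0.0]
width: 1.003
gripper_force: 0.0
Tb 0.375 shift [-0.5448 -0.158   0.0297] roll 1.027 clock 1.1 q [-1.1   0.22  0.18  1.9  -0.04  1.03 -0.14] tilt [ 0.     0.001 -1.   ]
```

```bash
python3 -m inch '-0.545 -0.158 0.03 1.027 0.07; -0.545 -0.158 0.03 1.027 0.07; -0.545 -0.158 0.03 1.027 0.07; -0.545 -0.158 0.03 1.027 0.07; -0.545 -0.158 0.03 1.027 0.07'; python3 go.py Tb,.375
```

```text
clock: 1.6
position: [0.4444, 0.1485, 0.3919]
ee_rot: [2.204, 2.239, 0.002]
force: [1.2, 0.6, 0.1]
width: 0.76
gripper_force: 0.0
Tb 0.375 shift [-0.2835  0.1431  0.0168] roll 0.275 clock 1.6 q [-0.81  0.19  0.45  1.99 -0.1   0.98 -0.3 ] tilt [ 0.001  0.001 -1.   ]
```

```bash
python3 -m inch '-0.28 0.143 0.017 0.275 0.07; -0.28 0.143 0.017 0.275 0.07; -0.28 0.143 0.017 0.275 0.07; -0.28 0.143 0.017 0.275 0.07; -0.28 0.143 0.017 0.275 0.07' >/dev/null; python3 -m inch '0 0 0 0 0.07; 0 0 0 0 0.07; 0 0 0 0 0.07; 0 0 0 0 0.07'; python3 - <<'E'
from cell import arm
import cv2,numpy as np
t=arm.get_image("top");s=arm.get_image("scene")
cv2.imwrite("pics/hov.png",np.vstack([cv2.resize(t[130:260,250:430],(720,520))[:300],cv2.resize(s[150:300,130:310],(360,300)).repeat(1,1) if 0 else cv2.resize(s[150:300,130:490],(720,300))])[:,:,::-1])
E
python3 go.py Tb,.375 Tb,.245
```

```text
clock: 2.5
position: [0.562, -0.0676, 0.3781]
ee_rot: [-2.481, -1.926, -0.001]
force: [-0.3, -0.2, -0.2]
width: 0.764
gripper_force: 0.0
Tb 0.375 shift [-0.0553  0.0451  0.0032] roll 0.008 clock 2.6 q [-0.39  0.39  0.58  1.79 -0.25  1.03  0.03] tilt [ 0.001  0.    -1.   ]
Tb 0.245 shift [-0.0554  0.0451  0.1332] roll 0.008 clock 2.6 q [-0.39  0.39  0.58  1.79 -0.25  1.03  0.03] tilt [ 0.001  0.    -1.   ]
```

View pics/hov.png

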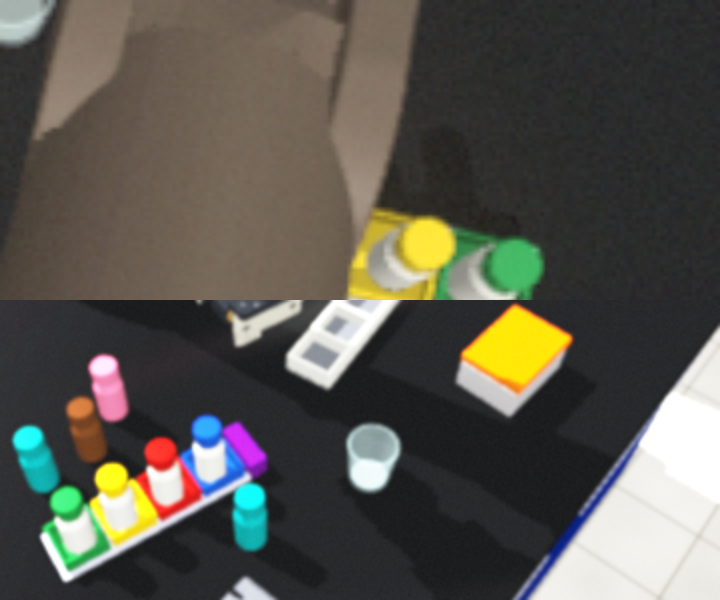

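The arm is still short of blue. The scene view shows all bottles undisturbed in their holders (blue cap at the crop's 207,430), and the turquoise bottle is clear of the fingers.

```bash
python3 -m inch '-0.0554 0.0451 0.003 0.008 0.07; -0.0554 0.0451 0.003 0.008 0.07; -0.0554 0.0451 0.003 0.008 0.07; -0.0554 0.0451 0.003 0.008 0.07' >/dev/null;  python3 go.py Tb,.245; python3 - <<'E'
from cell import arm
import cv2
t=arm.get_image("scene")
cv2.imwrite("pics/hov2.png",cv2.resize(t[120:300,130:310],(600,600))[:,:,::-1])
E
```

```text
Tb 0.245 shift [ 1.000e-03 -1.000e-04  1.299e-01] roll -0.002 clock 3.0 q [-0.26  0.47  0.58  1.69 -0.29  1.07  0.14] tilt [ 0. -0. -1.]
```

View pics/hov2.png

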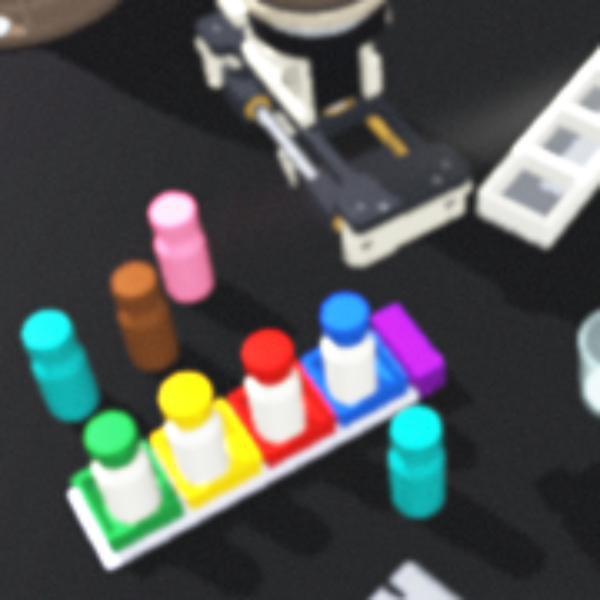

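```bash
python3 -m inch '0.001 0 0.04 0 0.07; 0.001 0 0.08 0 0.07; 0.001 0 0.11 0 0.07; 0.001 0 0.13 0 0.07; 0.001 0 0.13 0 0.07';  python3 go.py Tb,.245; python3 -m inch '0 0 0 0 0.02; 0 0 0 0 0.02; 0 0 0 0 0.02; 0 0 0 0 0.02; 0 0 0 0 0.02' 15; python3 go.py Tb,.375
```

```text
clock: 3.55
position: [0.5911, -0.131, 0.2425]
ee_rot: [-2.486, -1.914, 0.005]
force: [-0.3, 0.5, -0.5]
width: 0.76
gripper_force: 0.0
Tb 0.245 shift [-0.0013  0.0013 -0.0025] roll -0.0 clock 3.55 q [-0.2   0.62  0.49  1.82 -0.39  0.81  0.23] tilt [ 0.    -0.005 -1.   ]
clock: 4.05
position: [0.5924, -0.1333, 0.2456]
ee_rot: [2.491, 1.913, 0.001]
force: [-0.0, 1.1, 0.0]
width: 0.376
gripper_force: 0.0
Tb 0.375 shift [ 0.0006 -0.0004 -0.1294] roll -0.003 clock 4.05 q [-0.2   0.61  0.5   1.81 -0.39  0.81  0.23] tilt [ 0.     0.001 -1.   ]
```

```bash
python3 -m inch '0 0 0 0 0.02; 0 0 0 0 0.02; 0 0 0 0 0.02' 15;  python3 -m inch '0 0 -0.02 0 0.02; 0 0 -0.05 0 0.02; 0 0 -0.09 0 0.02; 0 0 -0.13 0 0.02; 0 0 -0.13 0 0.02';  python3 go.py Sb,.375
```

```text
clock: 4.35
position: [0.5924, -0.1333, 0.2454]
ee_rot: [2.492, 1.913, 0.001]
force: [-1.4, 0.3, 5.8]
width: 0.333
gripper_force: 15.0
clock: 4.85
position: [0.5935, -0.1343, 0.3802]
ee_rot: [2.487, 1.909, 0.009]
force: [0.6, -0.5, -1.8]
width: 0.335
gripper_force: 15.0
Sb 0.375 shift [ 0.2138 -0.076   0.0048] roll -0.407 clock 4.85 q [-0.27  0.46  0.58  1.69 -0.29  1.07  0.15] tilt [ 0.001  0.008 -1.   ]
```

```bash
python3 -m inch '0.03 -0.011 0 -0.08 0.02; 0.07 -0.025 0 -0.17 0.02; 0.115 -0.041 0 -0.25 0.02; 0.155 -0.055 0 -0.33 0.02; 0.185 -0.065 0 -0.407 0.02' >/dev/null;  python3 -m inch '0.01 -0.02 0 0 0.02; 0.01 -0.02 0 0 0.02; 0.01 -0.02 0 0 0.02; 0.01 -0.02 0 0 0.02';  python3 go.py Sb,.375 Sb,.242
```

```text
clock: 5.75
position: [0.5564, 0.0684, 0.3749]
ee_rot: [2.055, 2.376, -0.0]
force: [-0.0, 0.4, -1.0]
width: 0.331
gripper_force: 15.0
Sb 0.375 shift [ 0.0204  0.0222 -0.0001] roll -0.001 clock 5.75 q [-0.56  0.37  0.46  1.8  -0.19  1.01  0.12] tilt [-0.  0. -1.]
Sb 0.242 shift [0.0205 0.0222 0.1329] roll -0.001 clock 5.75 q [-0.56  0.37  0.46  1.8  -0.19  1.01  0.12] tilt [-0.  0. -1.]
```

```bash
python3 -m inch '0.0205 0.0222 0 0 0.02; 0.0205 0.0222 0.02 0 0.02; 0.0205 0.0222 0.06 0 0.02; 0.0205 0.0222 0.095 0 0.02; 0.0205 0.0222 0.115 0 0.02' >/dev/null;  python3 -m inch '0 0 0 0 0.02; 0 0 0 0 0.02; 0 0 0 0 0.02';  python3 go.py Sb,.242
```

```text
clock: 6.55
position: [0.5759, 0.0924, 0.2614]
ee_rot: [2.054, 2.375, 0.003]
force: [-0.3, -0.3, 0.0]
width: 0.334
gripper_force: 15.0
Sb 0.242 shift [-0.0005 -0.0006  0.0194] roll -0.0 clock 6.55 q [-0.53  0.54  0.39  1.86 -0.28  0.79  0.16] tilt [ 0.     0.002 -1.   ]
```

```bash
python3 -m inch '0 0 0.006 0 0.02; 0 0 0.011 0 0.02; 0 0 0.014 0 0.02; 0 0 0.016 0 0.02; 0 0 0.0165 0 0.02';  python3 -m inch '0 0 0.0005 0 0.02; 0 0 0.001 0 0.02; 0 0 0.0015 0 0.02; 0 0 0.002 0 0.02; 0 0 0.002 0 0.02';python3 go.py Sb,.242
```

```text
clock: 7.05
position: [0.5749, 0.0928, 0.2433]
ee_rot: [-2.053, -2.377, 0.001]
force: [0.4, 1.2, -1.2]
width: 0.329
gripper_force: 15.0
clock: 7.55
position: [0.5751, 0.0927, 0.2424]
ee_rot: [2.054, 2.377, 0.001]
force: [-3.1, -0.1, 7.5]
width: 0.337
gripper_force: 15.0
Sb 0.242 shift [-0.0009  0.0002  0.0004] roll 0.0 clock 7.55 q [-0.52  0.57  0.38  1.87 -0.3   0.76  0.17] tilt [ 0.     0.001 -1.   ]
```

```bash
python3 -m inch '0 0 0 0 0.07; 0 0 0 0 0.07; 0 0 0 0 0.07; 0 0 0 0 0.07; 0 0 0 0 0.07';  python3 -m inch '0 0 -0.03 0 0.07; 0 0 -0.08 0 0.07; 0 0 -0.13 0 0.07; 0 0 -0.13 0 0.07; 0 0 -0.13 0 0.07' >/dev/null;python3 go.py Tr,.375
python3 - <<'E'
from cell import arm
import cv2
t=arm.get_image("scene")
cv2.imwrite("pics/p1.png",cv2.resize(t[100:300,130:370],(720,600))[:,:,::-1])
E
```

```text
clock: 8.05
position: [0.575, 0.0927, 0.2414]
ee_rot: [-2.054, -2.377, 0.0]
force: [-0.9, 0.6, 0.6]
width: 0.717
gripper_force: 0.0
Tr 0.375 shift [-0.2806 -0.0397 -0.0025] roll 0.405 clock 8.55 q [-0.58  0.41  0.45  1.75 -0.21  1.03  0.1 ] tilt [ 0.001  0.003 -1.   ]
```

View pics/p1.png

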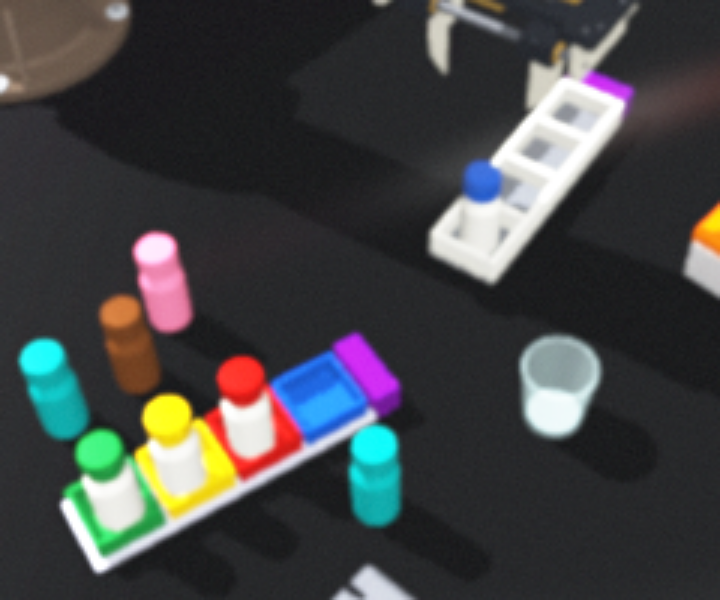

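Blue now stands upright in the far compartment (482,205), and the other bottles are untouched. Red is next.

```bash
python3 -m inch '-0.04 -0.006 0 0.08 0.07; -0.08 -0.012 0 0.16 0.07; -0.125 -0.018 0 0.25 0.07; -0.17 -0.025 0 0.33 0.07; -0.215 -0.031 0 0.405 0.07' >/dev/null;  python3 -m inch '0 0 0 0 0.07; 0 0 0 0 0.07; 0 0 0 0 0.07' >/dev/null;  python3 go.py Tr,.375
```

```text
Tr 0.375 shift [-0.065   0.0183 -0.0048] roll 0.001 clock 9.4 q [-0.29  0.44  0.59  1.74 -0.28  1.04  0.14] tilt [ 0.    -0.002 -1.   ]
```

```bash
python3 -m inch '-0.035 0.009 0 0 0.07; -0.065 0.0183 0 0 0.07; -0.065 0.0183 0 0 0.07; -0.065 0.0183 0.03 0 0.07; -0.065 0.0183 0.07 0 0.07' >/dev/null;  python3 -m inch '0 0 0 0 0.07; 0 0 0 0 0.07; 0 0 0 0 0.07' >/dev/null;  python3 go.py Tr,.245
```

```text
Tr 0.245 shift [ 0.0008 -0.001   0.0582] roll 0.0 clock 10.2 q [-0.14  0.55  0.55  1.77 -0.35  0.92  0.3 ] tilt [ 0.     0.002 -1.   ]
```

```bash
python3 -m inch '0 0 0.025 0 0.07; 0 0 0.045 0 0.07; 0 0 0.057 0 0.07; 0 0 0.057 0 0.07; 0 0 0.057 0 0.07' >/dev/null;  python3 -m inch '0 0 0 0 0.02; 0 0 0 0 0.02; 0 0 0 0 0.02; 0 0 0 0 0.02; 0 0 0 0 0.02' 15 >/dev/null;  python3 -m inch '0 0 0 0 0.02; 0 0 0 0 0.02; 0 0 0 0 0.02' 15;python3 go.py Tr,.245;  python3 -m inch '0 0 -0.02 0 0.02; 0 0 -0.05 0 0.02; 0 0 -0.09 0 0.02; 0 0 -0.13 0 0.02; 0 0 -0.13 0 0.02';  python3 go.py Sr,.375
```

```text
clock: 11.5
position: [0.5766, -0.192, 0.2445]
ee_rot: [-2.49, -1.916, -0.0]
force: [-0.6, -0.2, 1.0]
width: 0.33
gripper_force: 15.0
Tr 0.245 shift [ 0.0014 -0.0002 -0.0005] roll -0.001 clock 11.5 q [-0.11  0.62  0.51  1.81 -0.4   0.81  0.34] tilt [ 0. -0. -1.]
clock: 12.0
position: [0.5777, -0.1932, 0.3798]
ee_rot: [2.485, 1.911, 0.008]
force: [1.0, -0.6, -1.6]
width: 0.328
gripper_force: 15.0
Sr 0.375 shift [ 0.3299 -0.0991  0.004 ] roll -0.405 clock 12.0 q [-0.17  0.47  0.6   1.69 -0.3   1.07  0.26] tilt [ 0.     0.009 -1.   ]
```

```bash
python3 -m inch '0.03 -0.009 0 -0.05 0.02; 0.07 -0.021 0 -0.12 0.02; 0.115 -0.035 0 -0.2 0.02; 0.16 -0.048 0 -0.28 0.02; 0.205 -0.062 0 -0.36 0.02' >/dev/null;  python3 go.py Sr,.375
```

```text
Sr 0.375 shift [ 0.1268  0.0113 -0.001 ] roll -0.042 clock 12.5 q [-0.49  0.39  0.48  1.78 -0.21  1.02  0.18] tilt [ 0. -0. -1.]
```

```bash
python3 -m inch '0.045 0.004 0 -0.02 0.02; 0.085 0.007 0 -0.042 0.02; 0.115 0.01 0 -0.042 0.02; 0.12 0.01 0 -0.042 0.02; 0.12 0.01 0 -0.042 0.02' >/dev/null;  python3 -m inch '0 0 0 0 0.02; 0 0 0 0 0.02; 0 0 0 0 0.02' >/dev/null; python3 go.py Sr,.375
```

```text
Sr 0.375 shift [ 0.0101  0.0009 -0.0004] roll -0.005 clock 13.3 q [-0.66  0.41  0.45  1.74 -0.2   1.03  0.  ] tilt [-0.  0. -1.]
```

```bash
python3 -m inch '0.0101 0.001 0 0 0.02; 0.0101 0.001 0.02 0 0.02; 0.0101 0.001 0.06 0 0.02; 0.0101 0.001 0.095 0 0.02; 0.0101 0.001 0.118 0 0.02' >/dev/null;  python3 -m inch '0 0 0 0 0.02; 0 0 0 0 0.02; 0 0 0 0 0.02';  python3 go.py Sr,.2415
```

```text
clock: 14.1
position: [0.5674, 0.1528, 0.2581]
ee_rot: [2.056, 2.373, 0.004]
force: [-0.0, -0.4, -1.1]
width: 0.336
gripper_force: 15.0
Sr 0.2415 shift [-0.0016 -0.0009  0.0166] roll -0.003 clock 14.1 q [-0.63  0.55  0.39  1.85 -0.28  0.79  0.05] tilt [ 0.001  0.003 -1.   ]
```

```bash
python3 -m inch '-0.001 0 0.005 0 0.02; -0.001 0 0.009 0 0.02; -0.001 0 0.0115 0 0.02; -0.001 0 0.013 0 0.02; -0.001 0 0.014 0 0.02';  python3 -m inch '0 0 0.0005 0 0.02; 0 0 0.001 0 0.02; 0 0 0.0015 0 0.02; 0 0 0.002 0 0.02; 0 0 0.002 0 0.02';python3 go.py Sr,.2415
```

```text
clock: 14.6
position: [0.5667, 0.1516, 0.2424]
ee_rot: [-2.057, -2.374, 0.0]
force: [0.9, 0.1, -1.1]
width: 0.333
gripper_force: 15.0
clock: 15.1
position: [0.5668, 0.1515, 0.2414]
ee_rot: [-2.057, -2.374, -0.001]
force: [-3.1, -0.4, 8.8]
width: 0.338
gripper_force: 15.0
Sr 0.2415 shift [-0.0004 -0.0002 -0.0001] roll -0.003 clock 15.1 q [-0.61  0.57  0.38  1.86 -0.3   0.76  0.07] tilt [ 0.001  0.001 -1.   ]
```

Contact again, so I release, go up and move to yellow.

```bash
python3 -m inch '0 0 0 0 0.07; 0 0 0 0 0.07; 0 0 0 0 0.07; 0 0 0 0 0.07; 0 0 0 0 0.07';  python3 -m inch '0 0 -0.03 0 0.07; 0 0 -0.08 0 0.07; 0 0 -0.13 0 0.07; 0 0 -0.13 0 0.07; 0 0 -0.13 0 0.07' >/dev/null;python3 go.py Ty,.375
```

```text
clock: 15.6
position: [0.5667, 0.1516, 0.2404]
ee_rot: [-2.057, -2.374, 0.0]
force: [0.0, -0.4, -0.1]
width: 0.719
gripper_force: 0.0
Ty 0.375 shift [-0.3953 -0.0626 -0.0038] roll 0.402 clock 16.1 q [-0.67  0.42  0.45  1.74 -0.21  1.03 -0.01] tilt [ 0.001  0.003 -1.   ]
```

```bash
python3 -m inch '-0.04 -0.006 0 0.04 0.07; -0.08 -0.012 0 0.08 0.07; -0.125 -0.02 0 0.12 0.07; -0.17 -0.027 0 0.16 0.07; -0.215 -0.034 0 0.2 0.07' >/dev/null; python3 go.py Ty,.375
```

```text
Ty 0.375 shift [-0.1809  0.009  -0.0061] roll 0.2 clock 16.6 q [-0.37  0.4   0.54  1.8  -0.24  1.01  0.21] tilt [-0.    -0.003 -1.   ]
```

```bash
python3 -m inch '-0.045 0.002 0 0.06 0.07; -0.09 0.004 0 0.12 0.07; -0.13 0.006 0 0.17 0.07; -0.165 0.008 0 0.2 0.07; -0.17 0.008 0 0.2 0.07' >/dev/null; python3 -m inch '0 0 0 0 0.07; 0 0 0 0 0.07; 0 0 0 0 0.07' >/dev/null; python3 go.py Ty,.375
```

```text
Ty 0.375 shift [-0.014   0.0026 -0.0052] roll 0.004 clock 17.4 q [-0.1   0.48  0.6   1.69 -0.31  1.06  0.34] tilt [ 0.001 -0.001 -1.   ]
```

```bash
python3 -m inch '-0.014 0.0026 0 0 0.07; -0.014 0.0026 0 0 0.07; -0.014 0.0026 0.02 0 0.07; -0.014 0.0026 0.05 0 0.07; -0.014 0.0026 0.07 0 0.07' >/dev/null;  python3 -m inch '0 0 0 0 0.07; 0 0 0 0 0.07; 0 0 0 0 0.07' >/dev/null;  python3 go.py Ty,.245
```

```text
Ty 0.245 shift [ 0.0022 -0.0008  0.0569] roll 0.001 clock 18.2 q [-0.05  0.56  0.57  1.75 -0.36  0.93  0.41] tilt [-0.     0.002 -1.   ]
```

```bash
python3 -m inch '0.001 0 0.025 0 0.07; 0.001 0 0.045 0 0.07; 0.001 0 0.056 0 0.07; 0.001 0 0.056 0 0.07; 0.001 0 0.056 0 0.07' >/dev/null;  python3 -m inch '0 0 0 0 0.02; 0 0 0 0 0.02; 0 0 0 0 0.02; 0 0 0 0 0.02; 0 0 0 0 0.02' 15 >/dev/null;  python3 -m inch '0 0 0 0 0.02; 0 0 0 0 0.02; 0 0 0 0 0.02' 15;python3 go.py Ty,.245;  python3 -m inch '0 0 -0.02 0 0.02; 0 0 -0.05 0 0.02; 0 0 -0.09 0 0.02; 0 0 -0.13 0 0.02; 0 0 -0.13 0 0.02';  python3 go.py Sy,.375
```

```text
clock: 19.5
position: [0.5612, -0.2495, 0.2446]
ee_rot: [2.488, 1.918, 0.0]
force: [0.4, 1.0, 1.5]
width: 0.336
gripper_force: 15.0
Ty 0.245 shift [ 0.0009 -0.0001 -0.0004] roll 0.001 clock 19.5 q [-0.02  0.63  0.52  1.8  -0.41  0.82  0.45] tilt [ 0.  0. -1.]
clock: 20.0
position: [0.5622, -0.2508, 0.3799]
ee_rot: [2.483, 1.913, 0.007]
force: [-0.5, -1.1, -1.9]
width: 0.333
gripper_force: 15.0
Sy 0.375 shift [ 0.445  -0.1216  0.0035] roll -0.403 clock 20.0 q [-0.08  0.48  0.61  1.67 -0.31  1.08  0.37] tilt [-0.001  0.008 -1.   ]
```

```bash
python3 -m inch '0.03 -0.008 0 -0.04 0.02; 0.07 -0.019 0 -0.08 0.02; 0.115 -0.032 0 -0.13 0.02; 0.16 -0.044 0 -0.17 0.02; 0.205 -0.056 0 -0.2 0.02' >/dev/null;  python3 go.py Sy,.375;  python3 -m inch '0.045 -0.004 0 -0.04 0.02; 0.09 -0.008 0 -0.08 0.02; 0.135 -0.012 0 -0.12 0.02; 0.175 -0.015 0 -0.16 0.02; 0.21 -0.018 0 -0.2 0.02' >/dev/null;  python3 -m inch '0 0 0 0 0.02; 0 0 0 0 0.02; 0 0 0 0 0.02' >/dev/null;  python3 go.py Sy,.375
```

```text
Sy 0.375 shift [ 0.2453 -0.0143 -0.001 ] roll -0.201 clock 20.5 q [-0.43  0.38  0.55  1.81 -0.23  1.01  0.15] tilt [ 0.    -0.001 -1.   ]
Sy 0.375 shift [ 0.037   0.0101 -0.0009] roll -0.004 clock 21.3 q [-0.72  0.41  0.45  1.75 -0.2   1.03 -0.05] tilt [-0.001 -0.001 -1.   ]
```

```bash
python3 -m inch '0.037 0.01 0 0 0.02; 0.037 0.01 0.01 0 0.02; 0.037 0.01 0.05 0 0.02; 0.037 0.01 0.09 0 0.02; 0.037 0.01 0.117 0 0.02' >/dev/null;  python3 -m inch '0 0 0 0 0.02; 0 0 0 0 0.02; 0 0 0 0 0.02';  python3 go.py Sy,.2416
```

```text
clock: 22.1
position: [0.5587, 0.2114, 0.2594]
ee_rot: [2.057, 2.372, 0.004]
force: [0.4, -0.0, -1.2]
width: 0.334
gripper_force: 15.0
Sy 0.2416 shift [-0.0008 -0.0009  0.0177] roll -0.004 clock 22.1 q [-0.72  0.56  0.39  1.82 -0.28  0.81 -0.05] tilt [ 0.001  0.003 -1.   ]
```

```bash
python3 -m inch '0 0 0.005 0 0.02; 0 0 0.0095 0 0.02; 0 0 0.012 0 0.02; 0 0 0.014 0 0.02; 0 0 0.015 0 0.02';  python3 -m inch '0 0 0.0005 0 0.02; 0 0 0.001 0 0.02; 0 0 0.0015 0 0.02; 0 0 0.002 0 0.02; 0 0 0.002 0 0.02';python3 go.py Sy,.2416
```

```text
clock: 22.6
position: [0.5577, 0.2118, 0.2423]
ee_rot: [-2.057, -2.374, 0.0]
force: [-0.5, -0.4, -1.6]
width: 0.337
gripper_force: 15.0
clock: 23.1
position: [0.5579, 0.2117, 0.2415]
ee_rot: [-2.057, -2.374, -0.001]
force: [-2.6, -0.8, 9.2]
width: 0.332
gripper_force: 15.0
Sy 0.2416 shift [-0.0012 -0.0001 -0.0001] roll -0.003 clock 23.1 q [-0.71  0.59  0.38  1.84 -0.3   0.77 -0.03] tilt [ 0.001  0.001 -1.   ]
```

```bash
python3 -m inch '0 0 0 0 0.07; 0 0 0 0 0.07; 0 0 0 0 0.07; 0 0 0 0 0.07; 0 0 0 0 0.07' >/dev/null;  python3 -m inch '0 0 -0.03 0 0.07; 0 0 -0.08 0 0.07; 0 0 -0.13 0 0.07; 0 0 -0.13 0 0.07; 0 0 -0.13 0 0.07';python3 go.py Tg,.375
```

```text
clock: 24.1
position: [0.558, 0.2118, 0.3718]
ee_rot: [2.057, 2.374, 0.004]
force: [-0.2, 1.2, -0.4]
width: 0.765
gripper_force: 0.0
Tg 0.375 shift [-0.5114 -0.0858 -0.004 ] roll 0.402 clock 24.1 q [-0.77  0.43  0.45  1.72 -0.21  1.04 -0.1 ] tilt [ 0.001  0.003 -1.   ]
```

```bash
python3 -m inch '-0.04 -0.007 0 0.04 0.07; -0.085 -0.014 0 0.08 0.07; -0.13 -0.022 0 0.12 0.07; -0.175 -0.029 0 0.16 0.07; -0.22 -0.037 0 0.2 0.07' >/dev/null; python3 -m inch '-0.045 0 0 0.04 0.07; -0.09 0.001 0 0.08 0.07; -0.135 0.001 0 0.12 0.07; -0.18 0.002 0 0.16 0.07; -0.225 0.002 0 0.2 0.07' >/dev/null; python3 -m inch '-0.03 0 0 0 0.07; -0.035 0 0 0 0.07; -0.035 0 0 0 0.07; -0.035 0 0 0 0.07' >/dev/null; python3 go.py Tg,.375
```

```text
Tg 0.375 shift [-0.0337  0.0221 -0.0057] roll 0.003 clock 25.5 q [-0.05  0.47  0.62  1.73 -0.31  1.05  0.42] tilt [ 0.001 -0.002 -1.   ]
```

```bash
python3 -m inch '-0.0337 0.0221 0 0 0.07; -0.0337 0.0221 0 0 0.07; -0.0337 0.0221 0.02 0 0.07; -0.0337 0.0221 0.05 0 0.07; -0.0337 0.0221 0.07 0 0.07' >/dev/null;  python3 -m inch '0 0 0 0 0.07; 0 0 0 0 0.07; 0 0 0 0 0.07' >/dev/null;  python3 go.py Tg,.245
```

```text
Tg 0.245 shift [ 0.0011 -0.0006  0.0568] roll 0.002 clock 26.3 q [ 0.05  0.58  0.58  1.72 -0.38  0.95  0.52] tilt [-0.     0.002 -1.   ]
```

```bash
python3 -m inch '0 0 0.025 0 0.07; 0 0 0.045 0 0.07; 0 0 0.056 0 0.07; 0 0 0.056 0 0.07; 0 0 0.056 0 0.07' >/dev/null;  python3 -m inch '0 0 0 0 0.02; 0 0 0 0 0.02; 0 0 0 0 0.02; 0 0 0 0 0.02; 0 0 0 0 0.02' 15 >/dev/null;  python3 -m inch '0 0 0 0 0.02; 0 0 0 0 0.02; 0 0 0 0 0.02' 15;python3 go.py Tg,.245;  python3 -m inch '0 0 -0.02 0 0.02; 0 0 -0.05 0 0.02; 0 0 -0.09 0 0.02; 0 0 -0.13 0 0.02; 0 0 -0.13 0 0.02';  python3 go.py Sg,.375
```

```text
clock: 27.6
position: [0.5456, -0.3081, 0.2446]
ee_rot: [2.488, 1.918, 0.0]
force: [-0.1, 1.2, 1.2]
width: 0.336
gripper_force: 15.0
Tg 0.245 shift [ 0.0016 -0.     -0.0004] roll 0.001 clock 27.6 q [ 0.08  0.65  0.54  1.77 -0.43  0.84  0.56] tilt [ 0.  0. -1.]
clock: 28.1
position: [0.5464, -0.3095, 0.38]
ee_rot: [2.482, 1.913, 0.006]
force: [0.6, -0.8, -0.6]
width: 0.33
gripper_force: 15.0
Sg 0.375 shift [ 0.5611 -0.1448  0.0028] roll -0.403 clock 28.1 q [ 0.02  0.5   0.63  1.64 -0.33  1.1   0.47] tilt [-0.002  0.008 -1.   ]
```

```bash
python3 -m inch '0.03 -0.008 0 -0.04 0.02; 0.07 -0.018 0 -0.08 0.02; 0.115 -0.03 0 -0.12 0.02; 0.16 -0.041 0 -0.16 0.02; 0.205 -0.053 0 -0.2 0.02' >/dev/null;  python3 go.py Sg,.375;  python3 -m inch '0.045 -0.003 0 -0.04 0.02; 0.09 -0.006 0 -0.08 0.02; 0.135 -0.01 0 -0.12 0.02; 0.18 -0.013 0 -0.16 0.02; 0.225 -0.016 0 -0.2 0.02' >/dev/null;  python3 -m inch '0.04 0.006 0 0 0.02; 0.08 0.012 0 0 0.02; 0.105 0.016 0 0 0.02; 0.105 0.016 0 0 0.02; 0.105 0.016 0 0 0.02' >/dev/null;  python3 go.py Sg,.375
```

```text
Sg 0.375 shift [ 0.364  -0.0169 -0.001 ] roll -0.201 clock 28.6 q [-0.34  0.38  0.57  1.82 -0.24  1.01  0.26] tilt [ 0.    -0.001 -1.   ]
Sg 0.375 shift [ 0.0331  0.0103 -0.0014] roll -0.001 clock 29.6 q [-0.81  0.43  0.44  1.72 -0.21  1.04 -0.16] tilt [-0.001 -0.001 -1.   ]
```

```bash
python3 -m inch '0.033 0.01 0 0 0.02; 0.033 0.01 0.01 0 0.02; 0.033 0.01 0.05 0 0.02; 0.033 0.01 0.09 0 0.02; 0.033 0.01 0.117 0 0.02' >/dev/null;  python3 -m inch '0 0 0 0 0.02; 0 0 0 0 0.02; 0 0 0 0 0.02';  python3 go.py Sg,.2416
```

```text
clock: 30.4
position: [0.5503, 0.2691, 0.2594]
ee_rot: [2.058, 2.373, 0.004]
force: [-0.1, 0.2, -1.0]
width: 0.335
gripper_force: 15.0
Sg 0.2416 shift [ 0.001  -0.0009  0.0178] roll -0.004 clock 30.4 q [-0.8   0.58  0.38  1.78 -0.28  0.83 -0.14] tilt [ 0.001  0.003 -1.   ]
```

```bash
python3 -m inch '0 0 0.005 0 0.02; 0 0 0.0095 0 0.02; 0 0 0.012 0 0.02; 0 0 0.014 0 0.02; 0 0 0.015 0 0.02';  python3 -m inch '0 0 0.0005 0 0.02; 0 0 0.001 0 0.02; 0 0 0.0015 0 0.02; 0 0 0.002 0 0.02; 0 0 0.002 0 0.02';python3 go.py Sg,.2416
```

```text
clock: 30.9
position: [0.5493, 0.2695, 0.2423]
ee_rot: [-2.057, -2.374, 0.0]
force: [-0.9, -0.4, -1.1]
width: 0.335
gripper_force: 15.0
clock: 31.4
position: [0.5495, 0.2695, 0.2415]
ee_rot: [-2.057, -2.374, -0.001]
force: [-2.5, -1.4, 8.0]
width: 0.335
gripper_force: 15.0
Sg 0.2416 shift [ 0.0005 -0.0002 -0.0001] roll -0.003 clock 31.4 q [-0.8   0.61  0.37  1.8  -0.3   0.79 -0.13] tilt [ 0.001  0.001 -1.   ]
```

```bash
python3 -m inch '0 0 0 0 0.07; 0 0 0 0 0.07; 0 0 0 0 0.07; 0 0 0 0 0.07; 0 0 0 0 0.07' >/dev/null;  python3 -m inch '0 0 -0.03 0 0.07; 0 0 -0.08 0 0.07; 0 0 -0.13 0 0.07; 0 0 -0.13 0 0.07; 0 0 -0.13 0 0.07' >/dev/null; python3 -m inch '0.04 -0.02 0 0 0.07; 0.08 -0.04 0 0 0.07; 0.12 -0.06 0 0 0.07; 0.16 -0.08 0 0 0.07; 0.2 -0.1 0 0 0.07' >/dev/null; python3 -m inch '0 0 0 0 0.07; 0 0 0 0 0.07; 0 0 0 0 0.07'
python3 - <<'E'
from cell import arm
import cv2,numpy as np
t=arm.get_image("scene");u=arm.get_image("top")
cv2.imwrite("pics/end.png",np.hstack([cv2.resize(t[100:300,130:370],(480,400)),cv2.resize(u[130:260,110:270],(320,260)).copy() if 0 else cv2.resize(u[130:330,110:270],(320,400))])[:,:,::-1])
E
```

```text
clock: 33.2
position: [0.4225, 0.4521, 0.3694]
ee_rot: [2.058, 2.372, -0.003]
force: [-0.2, -0.2, 0.1]
width: 0.76
gripper_force: 0.0
```

View pics/end.png

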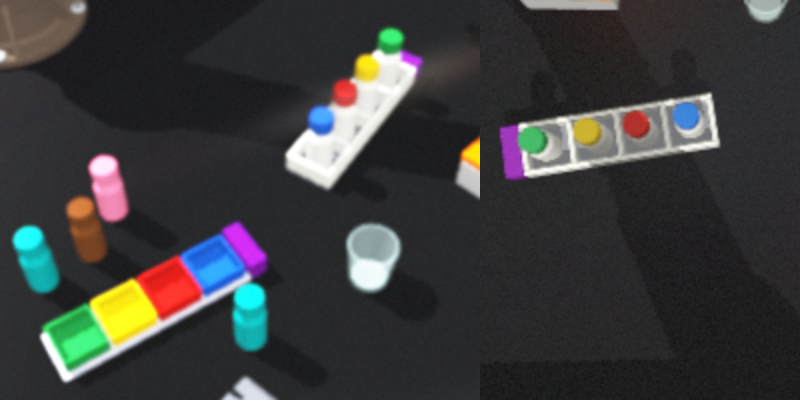

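All four bottles stand upright in the rack. From the purple end they run green (532,140), yellow, red, blue (686,117), which is the reverse of the tray. The look-alikes and holders have not moved.

```bash
python3 -c "from cell import arm;print(arm.sign_off())"
```

```text
the job is handed in; nothing more can be done
None
```

The job is handed in: the last pictures show all four bottles released and upright in the autosampler rack, in the order green, yellow, red, blue from its purple end (the reverse of the tray), at about 33 s of the 112 s allowed.

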